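Load the test chute with cavity filters, jacks up

ROBOT

A 6-joint arm with a two-finger parallel gripper is mounted at the origin on the work surface. World frame = base frame: x ahead of the robot, y to its left, z up, the work surface at z = 0. Lengths are in m, angles in rad, forces in N, time in s.
With the tool pointing down it reaches from about 0.35 to 0.975 m from the base axis. Payload 4.9 kg.
Tool frame: the origin (TCP) lies at the very end of the fingers, on their centre line; the grasp point (between the pads) lies 19 mm behind it (manip.grip_depth is the distance from the TCP to the grasp point, in m); z points along the fingers, x is the direction in which the jaws open and shut, and the axes are right-handed (so a half turn about z gives the same grasp; the last joint's range is limited). The gripper opens to 85 mm and grips with 20 to 120 N. Pads are 22 mm wide; open, the fingers measure 114 mm over their backs; the gripper's body (76 mm by 85 mm) begins 54 mm behind the grasp point. The pads swing forward as they close: fully open they stand 13 mm farther back than shut.
Start: joints at [-1.248, 0.053, 1.613, -0, 1.476, -0.119], TCP at [0.267, -0.565, 0.231] pointing down, gripper open.
Joint ranges: [-3.01, 3.01], [-1.01, 2.22], [0.06, 2.58], [-1.02, 4.17], [0.09, 2.62], [-3.14, 3.14]. Speed limits (rad/s): [2.57, 2.57, 3.14, 3.14, 3.14, 3.14].

INTERFACE

Orientations are given as a unit quaternion [w, x, y, z].
In Python, from plant import manip gives the robot as it stands. The module is installed in compiled form; this text tells all that it offers.
- The arm moves only by the shell command python3 -m crank 'ROWS' [OPENING]. ROWS is JSON, a list of rows, each a list of 4 numbers: the shift along the tool's x, y, z in cm, then the turn about the tool's z in units of 6 degrees (1.0 is 6 degrees). A call has 1 to 10 rows; each row shifts and turns the commanded pose from where the row before left it, along the tool's axes as they then stand; what a row does not reach is not made up. A row lasts 1/12 s, in which the tool goes at most 41.7 mm and 7.16 degrees, less where a joint would pass 70% of its speed; a pose out of reach is approached as far as the arm can. A call with a gripper value outside its range is refused whole. OPENING is the opening, from 0 (shut) to 1 (fully open), set as the call begins (- or left out, the last holds). The fingers move at their own pace and stop on an object; the grip force is fixed at half the most. Time passes only in rows, so rows that do not move let the fingers close. It gives the time, the measured TCP pose, the force and the opening at its end, in the units of the state.
- manip.state(): the state, without advancing time (a new reading comes with each control period).
- manip.grab_frame(name): name is "scene" or "top" or "wrist"; returns a dict with "img" (400x640x3 uint8, red, green, blue), "intrinsics" (3x3 intrinsics, pixels), "D" ([k1, k2, p1, p2, k3] as OpenCV has them; the pictures are not rectified), "position" and "orientation" of the camera in the world. Camera axes: x right, y up, looking along -z (the intrinsics and any distortion apply to the point x, -y, -z); pixel columns grow to the right and rows downward; lengths in m; the calibration is good to about 2 mm. A picture is of the moment at which its call begins. There is no depth.
- manip.job_done(): hands the job in, once; it reports no verdict.
The state is a dict: "time": time; "joint_pos": joint angles; "joint_vel": joint speeds; "joint_efforts": joint torques, N m; "tool_pos": TCP position; "tool_rot": TCP orientation; "contact_force": force on the tool from outside, world axes, zero at the start; "ft_torque": the same for the moment, N m; "gripper_width": opening from 0.0 (shut) to 1.0 (fully open).
Only numpy, scipy, OpenCV 4.12 (cv2) and the standard library are available. Lean on these libraries where they do the work, as an engineer would, in place of code of your own. Each camera call takes 0.05 s, during which the arm holds its last target.

TASK

Load both cavity filters into the sloping feed chute of the test station so that they slide down and queue one behind the other at its stop, each on its base with the two jacks pointing up to the test probes and side by side across the lane. One of the filters stands on its edge and has to be turned up; these are tuned parts, so set them down rather than dropping them or letting them topple, and leave the other things on the bench where they are.

Things in the scene. Friction and masses are not known exactly. Their poses are not given: they have to be found in the camera images.
- lane: Chute lane, sloping 24 degrees, fixed. Origin: middle of the running surface (z = 0) at the stop's face, at its foot, 75 mm above the bench. x uphill, y across, z out of the surface. Two slippery white strips, 34 mm wide over both, on a 30 mm square beam, from x = 0 to 225 mm; parts let go on them slide down by themselves. A parked test head overhangs x < 30 mm, 90 mm above the strips.
- loading_point (a point): Middle of the open loading part of the lane, on the running surface, 192 mm uphill of the stop; axes as the lane's. From x = 160 mm up to the lane's top end at 225 mm there are no guides: fingers may reach down past the strips on both sides, and beyond the top end there is only free space above the bench.
- guide_mouth (a point): Middle of the flared mouth of the steel side guides, on the running surface, 157 mm uphill of the stop. The mouth is 75 mm wide and narrows over 29 mm of lane to 56 mm, which it keeps down to the stop. Guides are 2 mm sheet and reach 10 mm above the surface.
- filter_flat: Cavity filter that starts lying on its base: aluminium block 42 (own x) by 50 (y) by 22 mm (z), about 120 g. Origin: centre of the base face, z out of the top. On top two jacks, 7 mm across, 10 mm high, at y = -15 and +15 mm, and tuning screws 5 mm high; other faces plain. Same when turned half round about z. In the lane its y lies across the lane.
- filter_edge: Second, identical cavity filter, same axes and origin (centre of the base face, not of the block). It starts standing on a 50 x 22 mm side: own x straight down (block 42 mm high, origin 21 mm above the bench), own y level, jacks (own z) pointing level, away from the robot within about 32 degrees of straight ahead.
- wrench: A small open-ended wrench, 150 mm long, lying on the bench: not part of the job.
- termination: A round steel coaxial termination, 29 mm across and 50 mm high, standing on the bench: not part of the job.
- case: A closed wooden instrument case, 110 x 170 x 45 mm: not part of the job.
Mind the look-alikes: they are no part of the job. What is shaped like the filter_edge but blue, pink or red is not meant.

How it is judged:
At the end, for the whole second after the job is handed in: Both filters rest on the running surface (4 mm, 0.1 rad), jacks up, jack line across the lane (0.15 rad), within 6 mm of its centre line: one, either, against the stop (origin 15 to 27 mm uphill of its face), the other right behind it (55 to 73 mm) (y of filter_flat in the frame of lane between -0.006 and 0.006 m and z of filter_flat in the frame of lane between -0.004 and 0.004 m and angle between each of filter_flat, filter_edge's own z axis and vertical below 0.6 rad and angle between the z axis of each of filter_flat, filter_edge and the z axis of lane, either way round below 0.1 rad and angle between the y axis of each of filter_flat, filter_edge and the y axis of lane, either way round below 0.15 rad and linear speed of each of filter_flat, filter_edge below 0.01 m/s and y of filter_edge in the frame of lane between -0.006 and 0.006 m and z of filter_edge in the frame of lane between -0.004 and 0.004 m and ((x of filter_flat in the frame of lane between 0.015 and 0.027 m and x of filter_edge in the frame of lane between 0.055 and 0.073 m) or (x of filter_edge in the frame of lane between 0.015 and 0.027 m and x of filter_flat in the frame of lane between 0.055 and 0.073 m))); the robot touches nothing.
It fails at once if a filter is dropped or thrown: faster than 1.2 m/s out of the fingers ((linear speed of filter_flat above 1.2 m/s and contact force between the fingers and filter_flat below 0.05 N) or (linear speed of filter_edge above 1.2 m/s and contact force between the fingers and filter_edge below 0.05 N)).
It fails at once if a filter topples over on the bench: turning faster than 8 rad/s out of the fingers, below the chute ((angular speed of filter_flat above 8 rad/s and contact force between the fingers and filter_flat below 0.05 N and height (world z) of filter_flat below 0.06 m) or (angular speed of filter_edge above 8 rad/s and contact force between the fingers and filter_edge below 0.05 N and height (world z) of filter_edge below 0.06 m)).
It fails at once if the wrench, termination or case is moved more than 30 mm (distance of any of wrench, termination, case from where it was at the start of the episode above 0.03 m).
It also fails if it takes over 58 s, if anything falls off the work surface, if the arm or the gripper's body presses on something with over 40 N, if the wrist force passes 120 N, or if a joint passes its speed limit or range.

## Working session

There is one attempt and no reset: what is moved stays moved. The work goes in short steps, Python scripts to look and compute and a shell command to move; the robot and the scene stay as the last step left them, time stands still between calls to the robot, and variables do not carry over. Pictures are saved under pics/ and viewed, and the job is handed in when it is done.

```bash
mkdir -p pics; ls; python3 - <<'E'
from plant import manip
import cv2,json
s=manip.state(); print(s)
for n in ["scene","top","wrist"]:
    f=manip.grab_frame(n)
    cv2.imwrite(f"pics/{n}0.png",f["img"][:,:,::-1])
    print(n,f["intrinsics"],f["D"],f["position"],f["orientation"])
E
```

```text
pics
{'time': 0.0, 'joint_pos': array([-1.24802608e+00,  5.34033240e-02,  1.61432137e+00,  3.72339739e-06,
        1.47596957e+00, -1.18976568e-01]), 'joint_vel': array([ 0.0020999 , -0.00016633, -0.00081262, -0.00119882,  0.00078087,
        0.00029772]), 'joint_efforts': array([-6.50283819e-04, -3.93683982e+01, -3.70179498e+01, -1.23298000e-04,
        7.15169474e-03, -7.48839966e-06]), 'tool_pos': array([ 0.26701391, -0.56439851,  0.23001785]), 'tool_rot': array([-6.65034245e-04,  8.44842396e-01, -5.35014225e-01, -8.13590671e-04]), 'contact_force': array([-0.62203658, -0.37566154, -0.11352711]), 'ft_torque': array([0.01228195, 0.0031028 , 0.03797738]), 'gripper_width': 0.999700565518639}
scene [[374.13514593   0.         312.2627286 ]
 [  0.         374.13514593 206.21050644]
 [  0.           0.           1.        ]] [-0.01991077  0.          0.          0.          0.        ] [1.10844113 0.04796072 0.68959876] [0.59734534 0.25092066 0.28774557 0.70527998]
top [[412.60811999   0.         324.81983124]
 [  0.         412.60811999 196.0882133 ]
 [  0.           0.           1.        ]] [-0.08426694  0.          0.          0.          0.        ] [ 0.5062043  -0.02720355  1.11553642] [ 0.71691221  0.02409959 -0.01360294 -0.69661399]
wrist [[322.47992687   0.         320.32973849]
 [  0.         322.47992687 202.02242673]
 [  0.           0.           1.        ]] [-0.00694155  0.          0.          0.          0.        ] [ 0.33556381 -0.53220995  0.3730755 ] [ 0.83530618 -0.12604959  0.08107039 -0.52896378]
```

View pics/scene0.png

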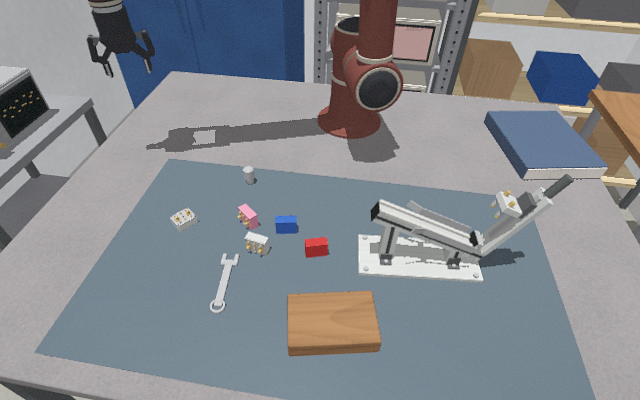

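View pics/top0.png

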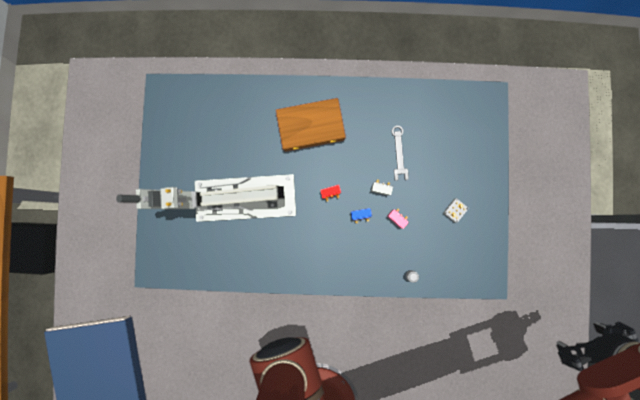

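View pics/wrist0.png

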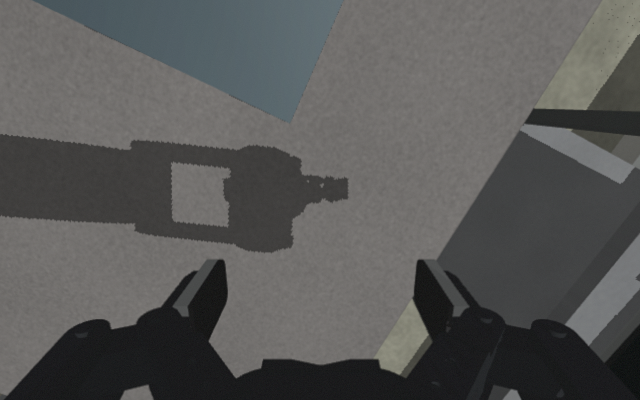

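The tool always points down, so any tilt has to come from the block pivoting in the pads. I'll write the helpers and then zoom in.

```bash
cat > h.py <<'E'
import numpy as np,cv2
from scipy.spatial.transform import Rotation as R
from plant import manip
def rot(q): return R.from_quat([q[1],q[2],q[3],q[0]]).as_matrix()
def ray(f,uv):
    p=cv2.undistortPoints(np.array(uv,float).reshape(-1,1,2),f["intrinsics"],np.array(f["D"]))[:,0]
    d=np.c_[p[:,0],-p[:,1],-np.ones(len(p))]@rot(f["orientation"]).T
    return np.array(f["position"]),d/np.linalg.norm(d,axis=1)[:,None]
def onz(f,uv,z):
    o,d=ray(f,uv); return o+d*((z-o[2])/d[:,2])[:,None]
def two(f,a,g,b):
    o,d=ray(f,[a]);p,e=ray(g,[b]);d=d[0];e=e[0]
    A=np.c_[d,-e];t=np.linalg.lstsq(A,p-o,rcond=None)[0]
    x=o+d*t[0];y=p+e*t[1];return (x+y)/2,np.linalg.norm(x-y)
def proj(f,P):
    Rm=rot(f["orientation"]);c=(np.atleast_2d(P)-f["position"])@Rm
    c=c*[1,-1,-1]
    return cv2.projectPoints(c,np.zeros(3),np.zeros(3),f["intrinsics"],np.array(f["D"]))[0][:,0]
def crop(f,u0,v0,u1,v1,s,name):
    im=cv2.resize(f["img"][v0:v1,u0:u1],None,fx=s,fy=s,interpolation=cv2.INTER_CUBIC)[:,:,::-1].copy()
    for u in range((u0//10+1)*10,u1,10): cv2.putText(im,str(u),(int((u-u0+.5)*s),10),0,.35,(0,0,255),1);cv2.line(im,(int((u-u0+.5)*s),12),(int((u-u0+.5)*s),18),(0,0,255),1)
    for v in range((v0//10+1)*10,v1,10): cv2.putText(im,str(v),(0,int((v-v0+.5)*s)),0,.35,(0,0,255),1);cv2.line(im,(24,int((v-v0+.5)*s)),(32,int((v-v0+.5)*s)),(0,0,255),1)
    cv2.imwrite("pics/"+name,im)
E
python3 - <<'E'
from h import *
f=manip.grab_frame("top")
crop(f,300,160,480,295,4.4,"t1.png")
crop(f,110,160,310,235,4,"t2.png")
g=manip.grab_frame("scene")
crop(g,345,170,585,290,3.3,"s2.png")
crop(g,150,150,340,290,4.2,"s1.png")
E
```

```text
(no output)
```

View pics/t1.png

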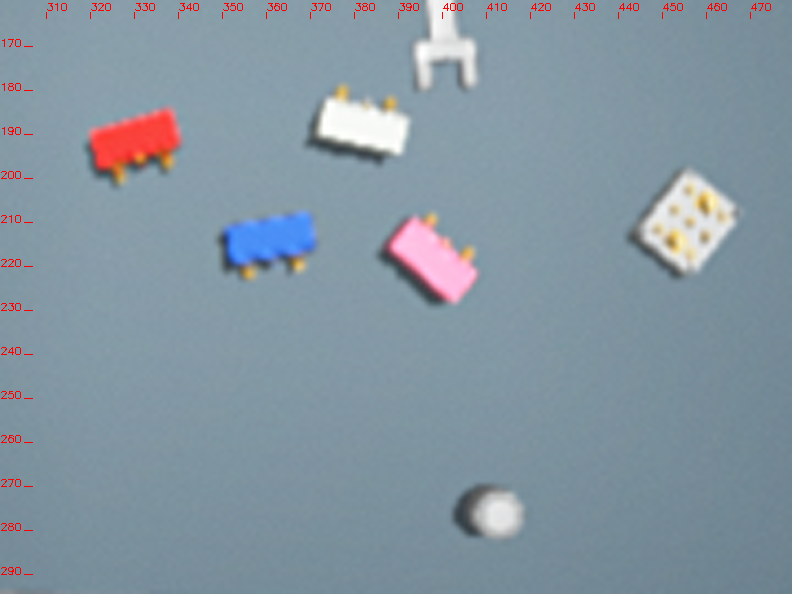

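View pics/t2.png

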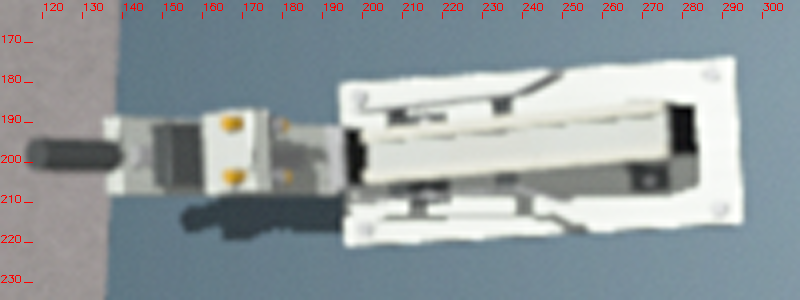

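View pics/s2.png

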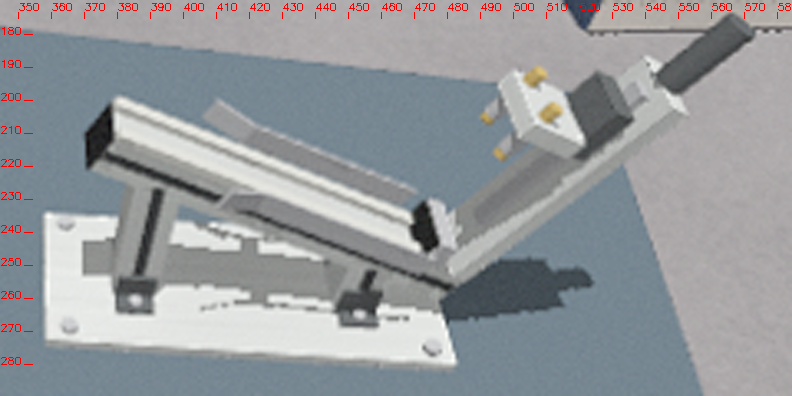

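View pics/s1.png

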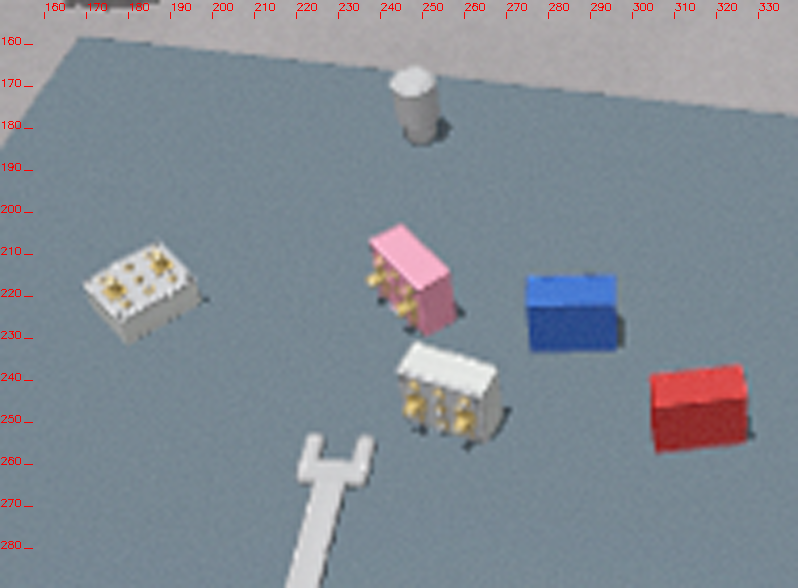

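The top view shows filter_edge, white with its jacks away from the robot, at about (382,188). filter_flat is at about (456,210). The blue, pink and red look-alikes lie nearby. The lane runs from its black stop at about (199,196) to its top end at about (276,194), and uphill is to the right (-y).

```bash
python3 - <<'E'
from h import *
f=manip.grab_frame("top");g=manip.grab_frame("scene")
def blob(f,box,z,thr,nm):
    u0,v0,u1,v1=box
    im=f["img"][v0:v1,u0:u1].astype(int)
    hsv=cv2.cvtColor(f["img"][v0:v1,u0:u1],cv2.COLOR_RGB2HSV)
    m=((im.min(2)>thr)).astype(np.uint8)
    n,l,st,c=cv2.connectedComponentsWithStats(m)
    i=1+np.argmax(st[1:,4]); m=(l==i).astype(np.uint8)
    cs,_=cv2.findContours(m,cv2.RETR_EXTERNAL,cv2.CHAIN_APPROX_NONE)
    # upsampled rect
    cn=max(cs,key=len)[:,0]+[u0,v0]
    P=onz(f,cn,z)[:,:2]
    r=cv2.minAreaRect((P*1000).astype(np.float32))
    print(nm,st[i,4],r,cv2.boxPoints(r).round(1).tolist())
blob(f,(362,170,394,202),.042,190,'edge top')
for t in(150,170): blob(f,(435,190,475,230),.022,t,'flat top')
# jacks of flat: gold
im=f["img"];hsv=cv2.cvtColor(im,cv2.COLOR_RGB2HSV)
m=((hsv[...,0]>12)&(hsv[...,0]<32)&(hsv[...,1]>90)).astype(np.uint8)
n,l,st,c=cv2.connectedComponentsWithStats(m)
for i in range(1,n):
    if st[i,4]<200 and 150<c[i,1]<235: print(c[i],st[i,4],onz(f,[c[i]],.028)[0].round(4))
# lane tries: two-view
T={'stop?':((199,196),(476,233))}
for k,(a,b) in {'top near(-x side)':((274.5,194.5),(377,199)),}.items(): print(k,two(f,a,g,b))
print('base plate',onz(f,[(191.5,179.5),(290,173.5),(292,214.5),(192.5,220.5)],.01).round(4))
print('base plate scene',onz(g,[(355.5,234),(479,279.5),(355.5,272),],.01).round(4))
E
```

```text
edge top 169 ((588.8119506835938, -159.9322509765625), (51.20161056518555, 23.159034729003906), 78.60777282714844) [[572.4000244140625, -182.6999969482422], [595.0999755859375, -187.3000030517578], [605.2000122070312, -137.10000610351562], [582.5, -132.5]]
flat top 286 ((536.991455078125, -361.17608642578125), (44.388465881347656, 52.126800537109375), 52.96337127685547) [[502.79998779296875, -363.20001220703125], [544.4000244140625, -394.6000061035156], [571.2000122070312, -359.20001220703125], [529.5999755859375, -327.79998779296875]]
flat top 254 ((536.9810180664062, -360.81671142578125), (43.695796966552734, 51.35417938232422), 51.969947814941406) [[503.29998779296875, -362.20001220703125], [543.7000122070312, -393.79998779296875], [570.7000122070312, -359.3999938964844], [530.2000122070312, -327.79998779296875]]
[377.2 180.6] 5 [ 0.6089 -0.1475  0.028 ]
[388.33333333 183.33333333] 3 [ 0.6025 -0.1771  0.028 ]
[167.625  190.1875] 16 [0.5679 0.413  0.028 ]
[181. 191.] 1 [0.5667 0.3759 0.028 ]
[337.14285714 196.        ] 7 [ 0.5652 -0.0427  0.028 ]
[326.66666667 198.83333333] 6 [ 0.5569 -0.0153  0.028 ]
[331.5 196. ] 2 [ 0.5648 -0.0278  0.028 ]
[168.         203.84615385] 13 [0.5312 0.4101 0.028 ]
[182.  203.5] 2 [0.5333 0.3716 0.028 ]
[459.36363636 205.63636364] 11 [ 0.5488 -0.3672  0.028 ]
[397.66666667 209.33333333] 3 [ 0.5345 -0.2032  0.028 ]
[452.57142857 214.28571429] 7 [ 0.5254 -0.3493  0.028 ]
[405.33333333 217.33333333] 3 [ 0.514  -0.2239  0.028 ]
[367.2 219.4] 5 [ 0.5058 -0.1235  0.028 ]
[355.8 221.6] 5 [ 0.4992 -0.0936  0.028 ]
top near(-x side) (array([0.55684051, 0.09878684, 0.17295619]), np.float64(0.008540473243924438))
base plate [[0.6    0.3548 0.01  ]
 [0.6233 0.0857 0.01  ]
 [0.5131 0.0766 0.01  ]
 [0.4885 0.3469 0.01  ]]
base plate scene [[0.5141 0.0631 0.01  ]
 [0.5987 0.3379 0.01  ]
 [0.6235 0.0719 0.01  ]]
```

```bash
cat >> h.py <<'E'
def calc(p,ang=None):
    """shift in current tool axes (cm) to TCP p, and turn units to bring tool x to world angle ang (deg, mod 180)"""
    s=manip.state(); Rm=rot(s["tool_rot"]); d=Rm.T@(np.array(p)-s["tool_pos"])*100
    a=np.degrees(np.arctan2(Rm[1,0],Rm[0,0])); out=[d.round(2).tolist(),'x ang %.1f'%a]
    if ang is not None:
        t=((a-ang+90)%180-90); out.append('turn %.2f'%(t/6))
    print(out,'t',round(s["time"],2),'tcp',np.round(s["tool_pos"],4),'F',np.round(s["contact_force"],1),'w',round(float(s["gripper_width"]),3),'j',np.round(s["joint_pos"],2))
E
python3 - <<'E'
from h import *
calc([.537+.0049,-.361+.0064,.10],-37.4)
f=manip.grab_frame("top")
crop(f,260,170,300,225,14,"t3.png")
crop(f,185,175,225,215,14,"t4.png")
E
```

```text
[[-7.25, -33.82, 13.1], 'x ang -64.7', 'turn -4.55'] t 0.35 tcp [ 0.2672 -0.5648  0.231 ] F [ 0.1  0.6 -0.9] w 0.998 j [-1.25  0.05  1.61 -0.    1.48 -0.12]
```

View pics/t3.png

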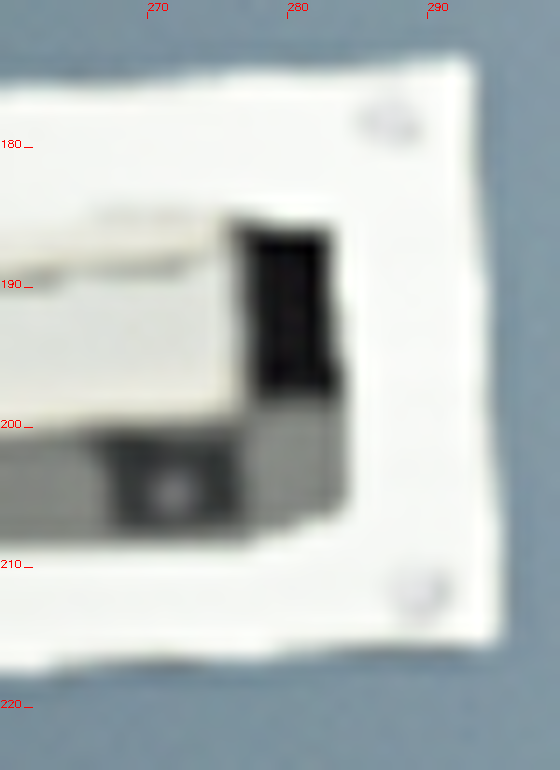

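View pics/t4.png

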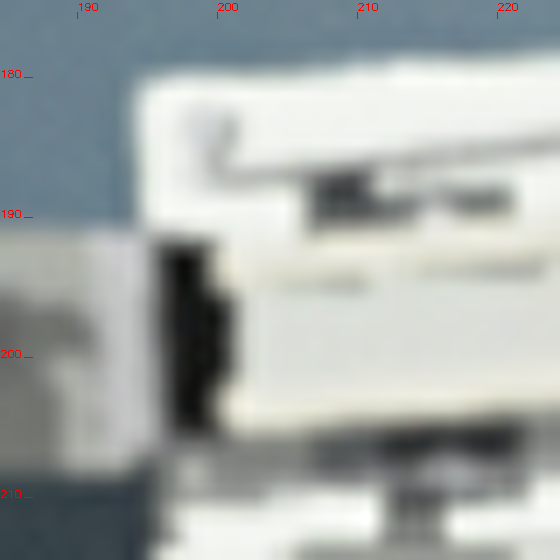

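The top-end corners of the lane are at about (276.3,185.3) and (276.5,199.5). The stop face is at u≈200.5, v≈192–205. First I'll move above filter_flat.

```bash
python3 -m crank '[[-0.72,-3.38,0.6,0],[-0.72,-3.38,0.6,0],[-0.72,-3.38,0.6,0],[-0.72,-3.38,0.6,0],[-0.72,-3.38,0.6,0],[-0.72,-3.38,0.6,0],[-0.72,-3.38,0.6,0],[-0.72,-3.38,0.6,0],[-0.72,-3.38,0.6,0],[-0.72,-3.38,0.6,0]]' 0.85
python3 -m crank '[[0,0,1,-0.9],[0,0,1,-0.9],[0,0,1,-0.9],[0,0,1,-0.9],[0,0,1,-0.95],[0,0,0,0]]'
python3 - <<'E'
from h import *
calc([.537+.0049,-.361+.0064,.007],-37.4)
f=manip.grab_frame("wrist")
cv2.imwrite("pics/w1.png",f["img"][:,:,::-1])
f=manip.grab_frame("top")
A=onz(f,[(276.3,185.3),(276.5,199.5)],.1665);B=onz(f,[(200.5,192),(200.5,205)],.075)
a=A.mean(0);b=B.mean(0);d=a-b
print(A,B,np.linalg.norm(A[0]-A[1]),np.linalg.norm(B[0]-B[1]),'len',np.linalg.norm(d),'ang',np.degrees(np.arctan2(d[1],d[0])),a,b)
E
```

```text
time: 1.23
tool_pos: [0.5432, -0.3541, 0.1711]
tool_rot: [0.0, 0.845, -0.535, 0.0]
contact_force: [0.5, -1.3, -0.6]
gripper_width: 0.849
time: 1.73
tool_pos: [0.5408, -0.3543, 0.1185]
tool_rot: [-0.001, 0.948, -0.32, -0.002]
contact_force: [-0.6, -0.1, 0.3]
gripper_width: 0.852
[[0.16, -0.04, 11.15], 'x ang -37.3', 'turn 0.02'] t 1.73 tcp [ 0.5408 -0.3543  0.1185] F [-0.6 -0.1  0.3] w 0.852 j [-0.69  0.2   1.65 -0.    1.3  -0.04]
[[0.57845977 0.10057193 0.1665    ]
 [0.54560874 0.09893847 0.1665    ]] [[0.56297698 0.30725477 0.075     ]
 [0.52974479 0.30575482 0.075     ]] 0.03289161351298422 0.03326602788150029 len 0.22663472581881502 ang -85.66478535218893 [0.56203426 0.0997552  0.1665    ] [0.54636088 0.30650479 0.075     ]
```

View pics/w1.png

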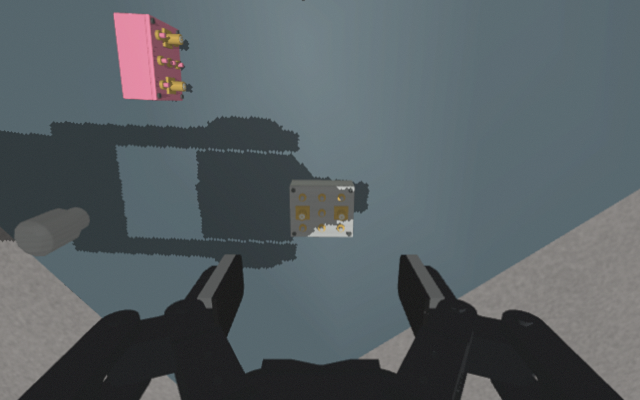

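In the wrist view, filter_flat's top face spans about (290..354, 187..237), between the fingers.

```bash
python3 - <<'E'
from h import *
f=manip.grab_frame("wrist")
P=onz(f,[(291,187),(353.5,187),(354,237),(290.5,236.5)],.022);print(P.round(4),P.mean(0), np.linalg.norm(P[0]-P[1]),np.linalg.norm(P[1]-P[2]))
d=P[1]-P[0];print(np.degrees(np.arctan2(d[1],d[0])))
calc(P.mean(0)+[.0049,.0064,-.015],-37.4)
E
```

```text
[[ 0.5314 -0.331   0.022 ]
 [ 0.5698 -0.3604  0.022 ]
 [ 0.5456 -0.3947  0.022 ]
 [ 0.5049 -0.363   0.022 ]] [ 0.53793938 -0.36227491  0.022     ] 0.04838441172395556 0.0419700091214691
-37.5300233297873
[[0.07, -0.01, 11.48], 'x ang -37.5', 'turn -0.02'] t 1.88 tcp [ 0.5422 -0.3555  0.1218] F [-0.8  0.2  0.4] w 0.848 j [-0.7   0.19  1.65  0.    1.3  -0.04]
```

```bash
python3 -m crank '[[0,0,2.5,0],[0,0,2.5,0],[0,0,2.5,0],[0,0,2,0],[0,0,1.2,0],[0,0,0.7,0],[0,0,0,0]]'
python3 -m crank '[[0,0,0,0],[0,0,0,0],[0,0,0,0],[0,0,0,0],[0,0,0,0],[0,0,0,0]]' 0.3
python3 -m crank '[[0,0,-0.5,0],[0,0,-1,0],[0,0,-1,0],[0,0,0,0]]'
python3 - <<'E'
from h import *
calc([.55,-.2,.3],5)
f=manip.grab_frame("wrist")
cv2.imwrite("pics/w2.png",f["img"][:,:,::-1])
E
```

```text
time: 2.47
tool_pos: [0.5416, -0.3551, 0.0064]
tool_rot: [-0.0, 0.947, -0.321, -0.001]
contact_force: [0.3, -0.3, -0.2]
gripper_width: 0.851
time: 2.97
tool_pos: [0.5434, -0.3565, 0.0098]
tool_rot: [0.001, 0.947, -0.321, 0.002]
contact_force: [0.5, -0.4, 6.6]
gripper_width: 0.567
time: 3.3
tool_pos: [0.5433, -0.3564, 0.0352]
tool_rot: [0.001, 0.947, -0.32, 0.002]
contact_force: [0.6, -1.0, -1.4]
gripper_width: 0.564
[[-8.85, -12.83, -26.52], 'x ang -37.4', 'turn -7.06'] t 3.3 tcp [ 0.5433 -0.3564  0.0352] F [ 0.6 -1.  -1.4] w 0.564 j [-0.7   0.29  1.69 -0.    1.16 -0.04]
```

View pics/w2.png

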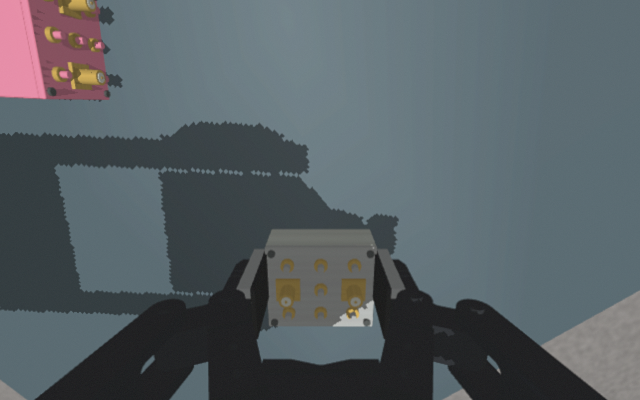

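```bash
python3 -m crank '[[0,0,-3.2,-1],[0,0,-3.2,-1],[0,0,-3.2,-1],[0,0,-3.2,-1],[0,0,-3.2,-1],[0,0,-3.2,-1],[0,0,-3.2,-1]]'
python3 - <<'E'
from h import *
calc([.5591,.1452,.25],4.5)
E
```

```text
time: 3.93
tool_pos: [0.5416, -0.355, 0.2574]
tool_rot: [-0.0, 0.999, 0.043, -0.0]
contact_force: [0.6, -0.5, -1.3]
gripper_width: 0.562
[[6.03, -49.68, 0.76], 'x ang 4.9', 'turn 0.07'] t 3.93 tcp [ 0.5416 -0.355   0.2574] F [ 0.6 -0.5 -1.3] w 0.562 j [-0.7   0.09  1.53 -0.    1.52 -0.78]
```

```bash
python3 -m crank '[[0.46,-3.8,0,0],[0.46,-3.8,0,0],[0.46,-3.8,0,0],[0.46,-3.8,0,0],[0.46,-3.8,0,0],[0.46,-3.8,0,0],[0.46,-3.8,0,0],[0.46,-3.8,0,0],[0.46,-3.8,0,0],[0.46,-3.8,0,0]]'
python3 -m crank '[[0,0,0,0],[0,0,0,0]]'
python3 - <<'E'
from h import *
calc([.5591,.1452,.25],4.5)
f=manip.grab_frame("wrist")
cv2.imwrite("pics/w3.png",f["img"][:,:,::-1])
b=np.array([.5464,.3065,.075]);e=np.radians(-85.5);u=np.array([np.cos(e)*.9135,np.sin(e)*.9135,.4067]);v=np.array([-np.sin(e),np.cos(e),0])
print(proj(f,[b+u*x+v*y for x in(0,.225) for y in(-.017,.017)]).round(1))
E
```

```text
time: 4.77
tool_pos: [0.5567, 0.029, 0.256]
tool_rot: [-0.0, 0.999, 0.04, -0.0]
contact_force: [0.4, 0.6, -1.9]
gripper_width: 0.563
time: 4.93
tool_pos: [0.5569, 0.0289, 0.2559]
tool_rot: [0.0, 0.999, 0.042, -0.0]
contact_force: [-0.3, -0.5, -0.6]
gripper_width: 0.563
[[1.2, -11.57, 0.59], 'x ang 4.8', 'turn 0.05'] t 4.93 tcp [0.5569 0.0289 0.2559] F [-0.3 -0.5 -0.6] w 0.563 j [-0.08 -0.12  1.74 -0.    1.52 -0.17]
[[ 315.3 -167.7]
 [ 358.9 -167.4]
 [ 312.9  107.7]
 [ 362.   108. ]]
```

View pics/w3.png

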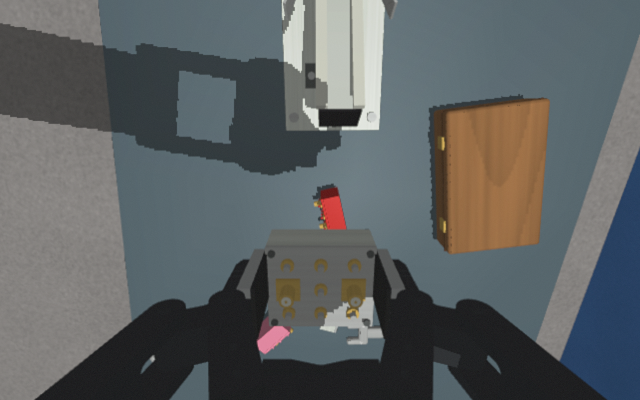

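The wrist view shows the lane's top end, a black end cap, at v≈108 and u≈317..366. My lane estimate projects to (313..362, 108). I'll zoom in to refine it.

```bash
python3 - <<'E'
from h import *
f=manip.grab_frame("wrist")
crop(f,275,0,405,135,5.8,"w3c.png")
E
```

```text
(no output)
```

View pics/w3c.png

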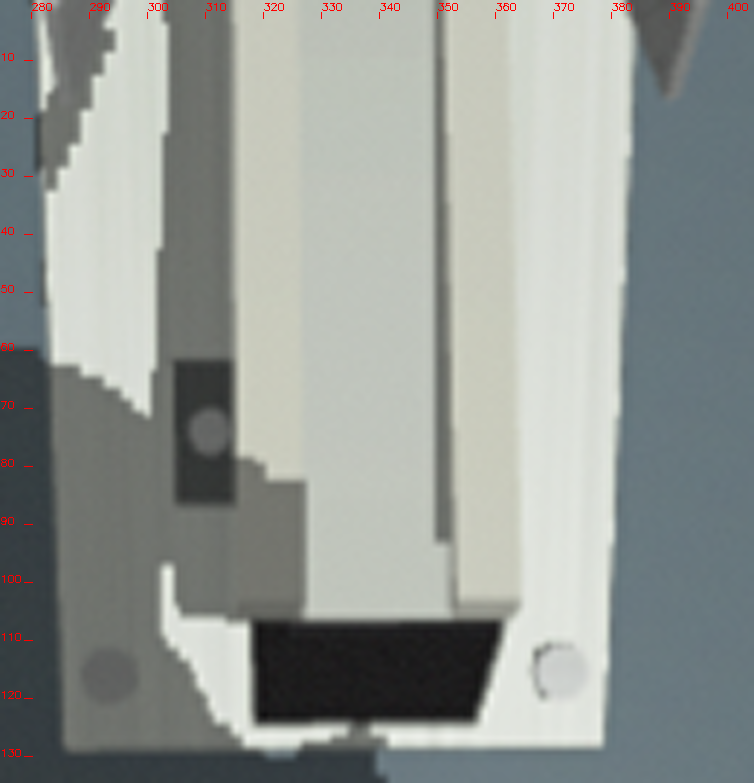

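Strip outer edges at v=104 are u=313.5 and 363, which puts the centre about 0.5 mm in +x of my estimate and the top end about 2 mm farther downhill. That agrees well, so I'll go on.

```bash
python3 -m crank '[[0.31,-2.95,0,0],[0.31,-2.95,0,0],[0.31,-2.95,0,0],[0.31,-2.95,0,0],[0,0,2,0],[0,0,2,0],[0,0,2,0],[0,0,1.5,0],[0,0,0.6,0],[0,0,0,0]]'
python3 - <<'E'
from h import *
calc([.5596,.1460,.16],5)
f=manip.grab_frame("wrist")
cv2.imwrite("pics/w4.png",f["img"][:,:,::-1])
g=manip.grab_frame("scene");crop(g,330,110,530,290,4,"s4.png")
E
```

```text
time: 5.87
tool_pos: [0.5592, 0.1442, 0.173]
tool_rot: [0.0, 0.999, 0.039, -0.002]
contact_force: [-0.0, -0.0, -1.5]
gripper_width: 0.561
[[0.06, -0.18, 1.3], 'x ang 4.5', 'turn -0.08'] t 5.87 tcp [0.5592 0.1442 0.173 ] F [-0.  -0.  -1.5] w 0.561 j [ 0.12 -0.01  1.78 -0.    1.38  0.05]
```

View pics/w4.png

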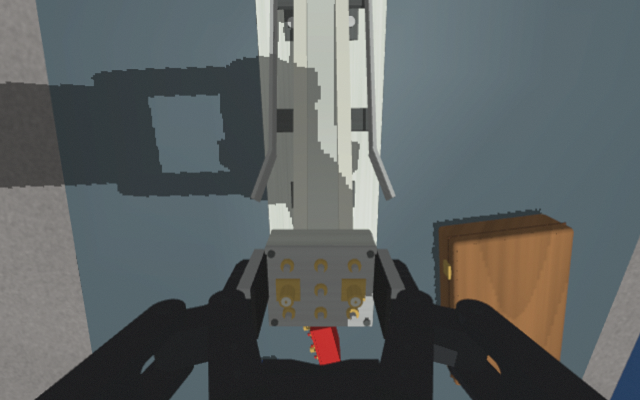

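View pics/s4.png

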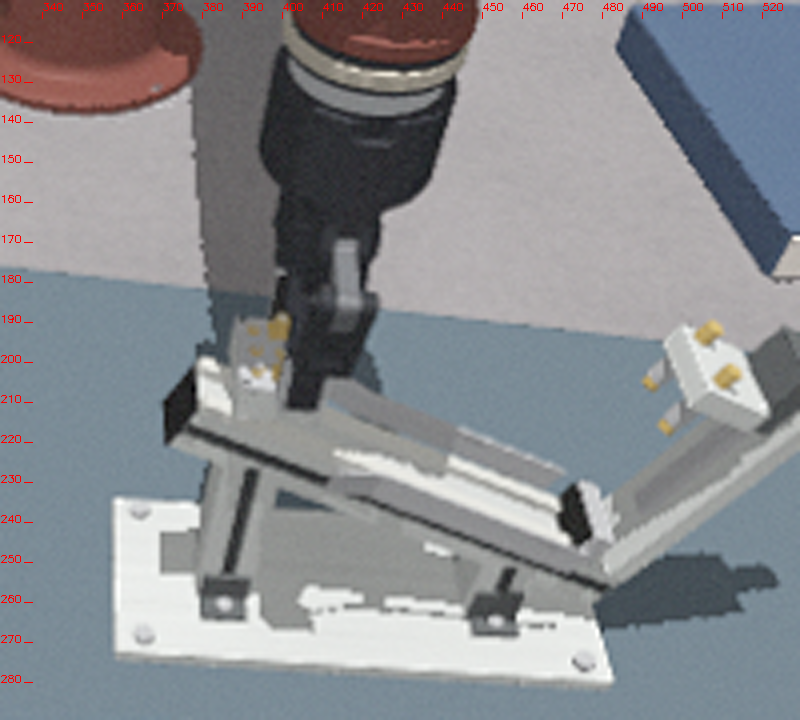

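The block is centred over the lane, level, and just above contact. Now I'll press down slowly so it pivots in the pads.

```bash
python3 -m crank '[[0.05,-0.1,0.5,0],[0,0,0.3,0],[0,0,0.3,0],[0,0,0.2,0],[0,0,0,0]]'
python3 -m crank '[[0,0,0.2,0],[0,0,0.2,0],[0,0,0,0]]'
python3 -m crank '[[0,0,0.2,0],[0,0,0.2,0],[0,0,0,0]]'
```

```text
time: 6.38
tool_pos: [0.5628, 0.148, 0.1676]
tool_rot: [-0.001, 0.999, 0.04, 0.003]
contact_force: [-3.7, 2.6, 13.2]
gripper_width: 0.564
time: 6.63
tool_pos: [0.5637, 0.1491, 0.1663]
tool_rot: [-0.002, 0.999, 0.041, 0.005]
contact_force: [-6.2, 5.6, 20.7]
gripper_width: 0.565
time: 6.88
tool_pos: [0.5641, 0.1505, 0.1633]
tool_rot: [-0.004, 0.999, 0.041, 0.005]
contact_force: [-6.8, 9.2, 24.2]
gripper_width: 0.562
```

```bash
python3 - <<'E'
from h import *
f=manip.grab_frame("wrist")
cv2.imwrite("pics/w5.png",f["img"][:,:,::-1])
g=manip.grab_frame("scene");crop(g,350,170,450,240,8,"s5.png")
E
```

```text
(no output)
```

View pics/w5.png

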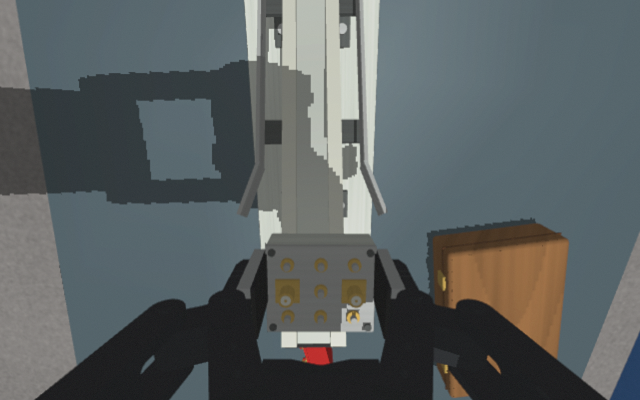

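View pics/s5.png

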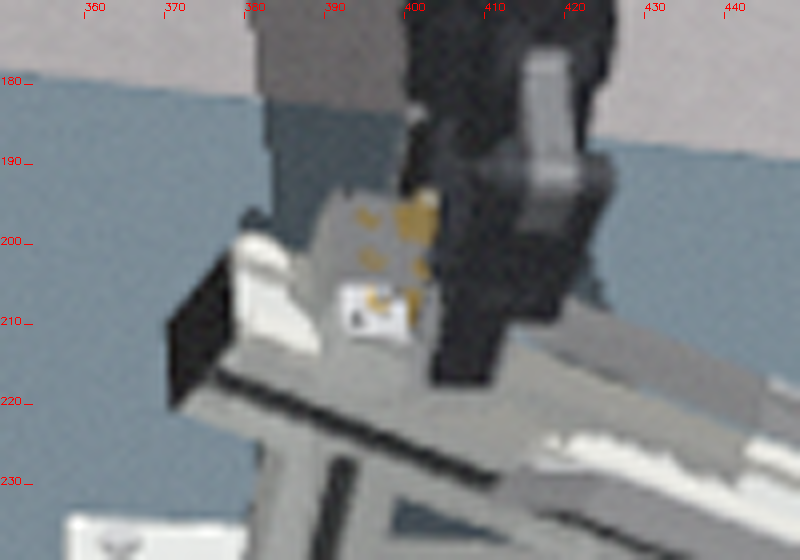

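The lane's centre has moved to u≈312, so the arm has crept about 5 mm in +x under load. The block has only tilted a few degrees. I'll correct the position and keep pressing.

```bash
python3 -m crank '[[-0.25,0.2,0.2,0],[-0.25,0.2,0.2,0],[0,0,0.2,0],[0,0,0,0]]'
python3 -m crank '[[-0.1,0.1,0.3,0],[0,0,0.3,0],[0,0,0,0]]'
python3 -m crank '[[-0.1,0.1,0.3,0],[0,0,0.3,0],[0,0,0,0]]'
python3 - <<'E'
from h import *
f=manip.grab_frame("wrist")
cv2.imwrite("pics/w6.png",f["img"][:,:,::-1])
g=manip.grab_frame("scene");crop(g,350,170,450,240,8,"s6.png")
E
```

```text
time: 7.32
tool_pos: [0.5639, 0.1499, 0.1619]
tool_rot: [-0.008, 0.999, 0.041, 0.012]
contact_force: [0.1, 21.8, 29.9]
gripper_width: 0.563
time: 7.57
tool_pos: [0.564, 0.1492, 0.1566]
tool_rot: [-0.008, 0.999, 0.041, 0.013]
contact_force: [1.4, 22.3, 30.4]
gripper_width: 0.562
time: 7.82
tool_pos: [0.5642, 0.1488, 0.1521]
tool_rot: [-0.009, 0.999, 0.041, 0.015]
contact_force: [1.0, 24.4, 34.6]
gripper_width: 0.564
```

View pics/w6.png

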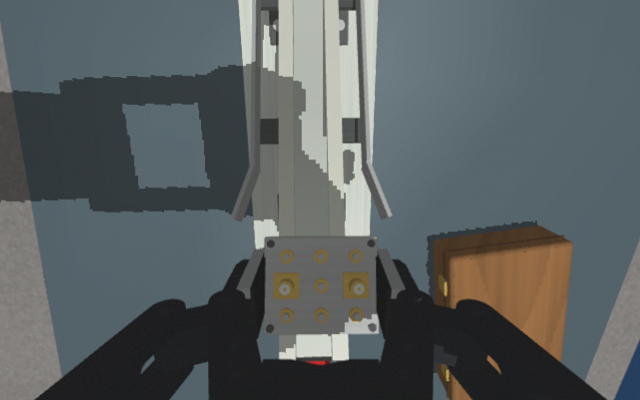

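View pics/s6.png

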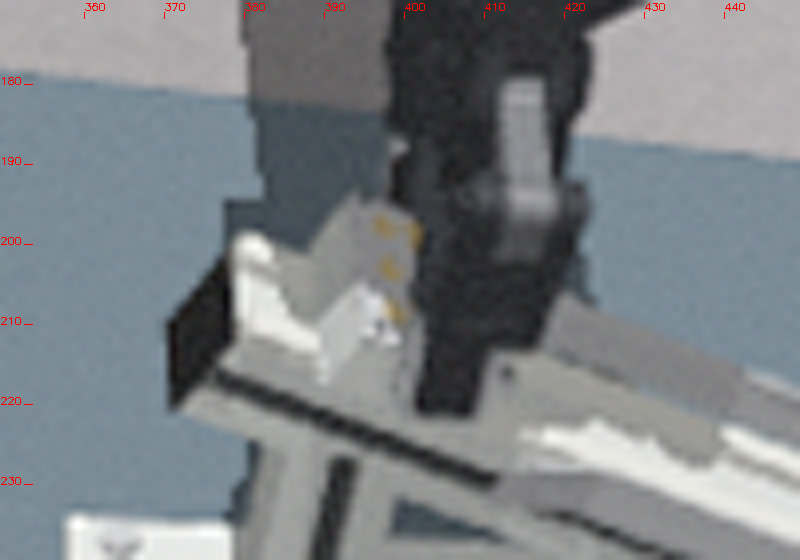

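The block is now turning with the slope. It sits about 3 mm off centre in +x, which is well inside the flared mouth. I'll press a bit more.

```bash
python3 -m crank '[[-0.1,0,0.3,0],[-0.1,0,0.3,0],[0,0,0,0]]'
python3 -m crank '[[-0.1,0,0.3,0],[-0.1,0,0.2,0],[0,0,0,0]]'
python3 - <<'E'
from h import *
f=manip.grab_frame("wrist")
cv2.imwrite("pics/w7.png",f["img"][:,:,::-1])
g=manip.grab_frame("scene");crop(g,350,170,450,240,8,"s7.png")
E
```

```text
time: 8.17
tool_pos: [0.5643, 0.1488, 0.1508]
tool_rot: [-0.009, 0.999, 0.041, 0.017]
contact_force: [-3.0, 23.2, 49.3]
gripper_width: 0.563
time: 8.42
tool_pos: [0.5644, 0.1489, 0.1504]
tool_rot: [-0.009, 0.999, 0.041, 0.02]
contact_force: [-8.1, 23.3, 63.8]
gripper_width: 0.568
```

View pics/w7.png

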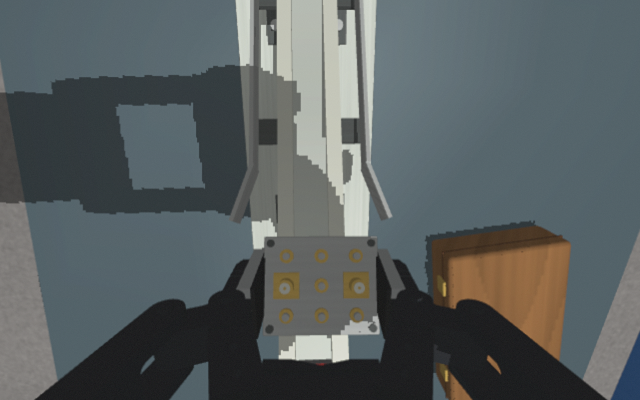

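View pics/s7.png

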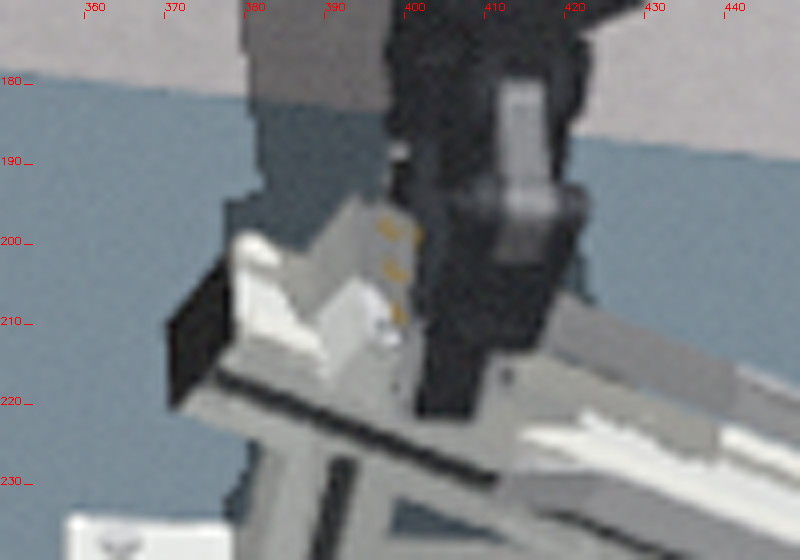

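The force now rises with no further motion, so the base is flush on the strips. I'll take off the load, recentre and then release.

```bash
python3 -m crank '[[0,0,-0.6,0],[0,0,-0.6,0],[0,0,-0.6,0],[0,0,-0.4,0],[0,0,0,0]]'
python3 - <<'E'
from h import *
calc([.5605,.1488,.15],5)
f=manip.grab_frame("wrist")
crop(f,220,180,420,350,3.9,"w8.png")
E
```

```text
time: 8.93
tool_pos: [0.5542, 0.1419, 0.1538]
tool_rot: [-0.002, 0.999, 0.041, 0.006]
contact_force: [-0.6, 5.1, 15.1]
gripper_width: 0.565
[[0.68, -0.64, 0.39], 'x ang 4.7', 'turn -0.05'] t 8.93 tcp [0.5542 0.1419 0.1538] F [-0.6  5.1 15.1] w 0.565 j [ 0.12 -0.02  1.82  0.    1.33  0.04]
```

View pics/w8.png

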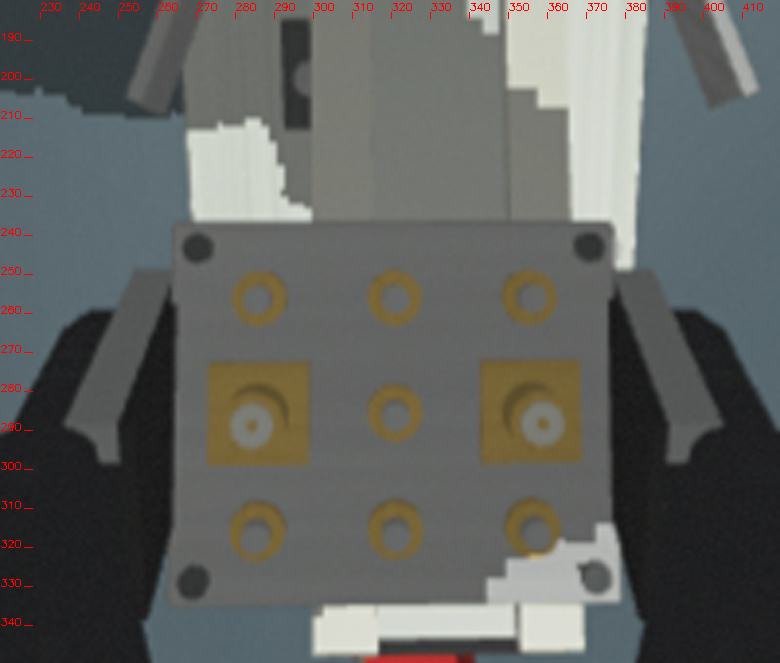

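Unloading let the arm spring about 6 mm to -x: the block centre is at u≈319 and the lane centre at u≈333. I'll recentre.

```bash
python3 -m crank '[[0.3,-0.2,-0.1,0],[0.3,-0.2,-0.05,0],[0,-0.1,0,0],[0,0,0,0]]'
python3 - <<'E'
from h import *
calc([.5605,.1488,.15],5)
f=manip.grab_frame("wrist")
crop(f,220,180,420,350,3.9,"w9.png")
E
```

```text
time: 9.32
tool_pos: [0.558, 0.1461, 0.1521]
tool_rot: [-0.001, 0.999, 0.041, 0.003]
contact_force: [0.1, 2.9, 6.6]
gripper_width: 0.564
[[0.26, -0.24, 0.22], 'x ang 4.6', 'turn -0.06'] t 9.32 tcp [0.558  0.1461 0.1521] F [0.1 2.9 6.6] w 0.564 j [ 0.13 -0.    1.81  0.    1.33  0.05]
```

View pics/w9.png

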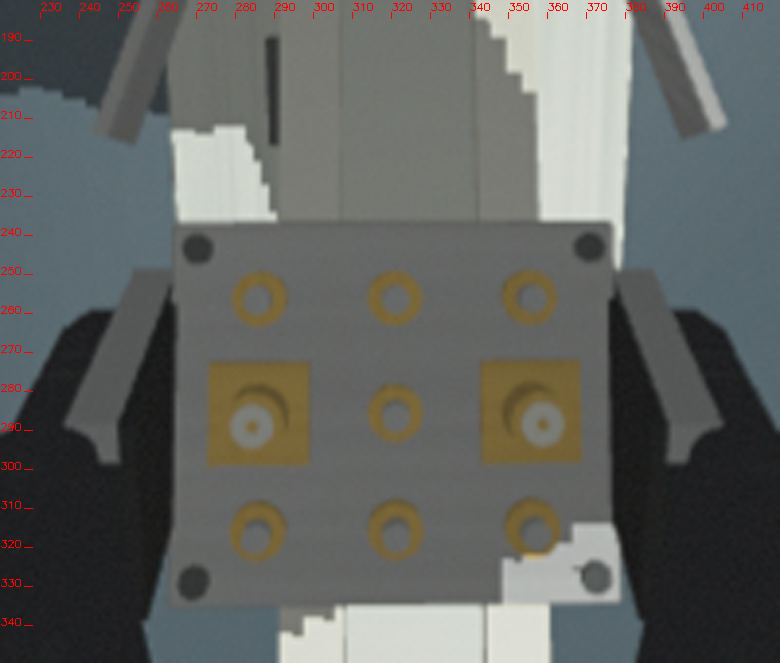

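```bash
python3 -m crank '[[0.25,0,-0.1,0],[0,0,0,0]]'
python3 -m crank '[[0,0,0,0],[0,0,0,0],[0,0,0,0]]' 0.8
python3 -m crank '[[0,0,0,0],[0,0,0,0],[0,0,0,0]]'
python3 - <<'E'
from h import *
calc([.5605,.1488,.15],5)
f=manip.grab_frame("wrist")
cv2.imwrite("pics/w10.png",f["img"][:,:,::-1])
g=manip.grab_frame("scene");crop(g,350,170,510,290,5,"s10.png")
E
```

```text
time: 9.53
tool_pos: [0.5596, 0.1463, 0.1521]
tool_rot: [-0.001, 0.999, 0.04, 0.002]
contact_force: [-1.1, 3.9, 7.4]
gripper_width: 0.568
time: 9.78
tool_pos: [0.5577, 0.1453, 0.1491]
tool_rot: [0.0, 0.999, 0.04, -0.001]
contact_force: [0.2, -0.1, -0.4]
gripper_width: 0.797
time: 10.03
tool_pos: [0.5579, 0.1454, 0.1494]
tool_rot: [0.0, 0.999, 0.04, -0.0]
contact_force: [0.1, 0.5, -0.4]
gripper_width: 0.801
[[0.29, -0.32, -0.06], 'x ang 4.6', 'turn -0.07'] t 10.03 tcp [0.5579 0.1454 0.1494] F [ 0.1  0.5 -0.4] w 0.801 j [ 0.13  0.    1.8  -0.    1.34  0.05]
```

View pics/w10.png

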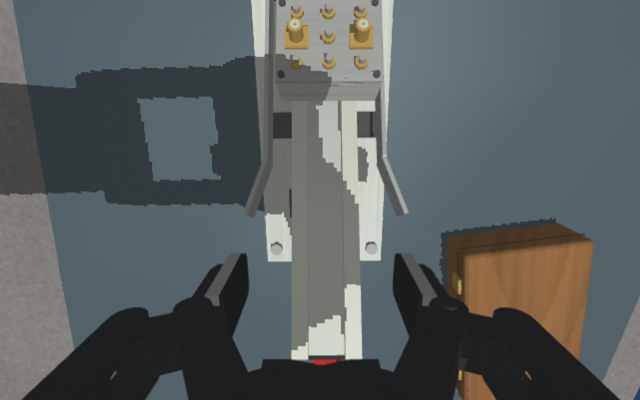

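View pics/s10.png

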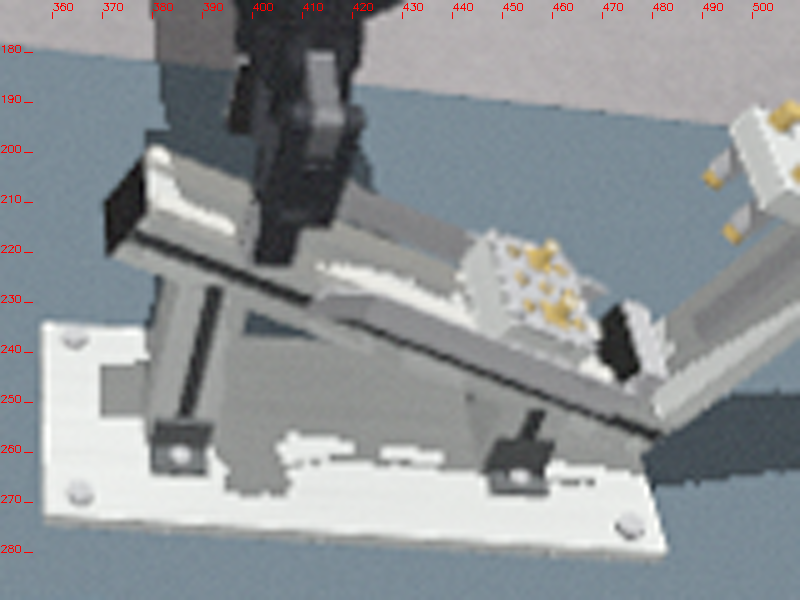

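filter_flat has slid between the guides, is square, and is reaching the stop. Next is filter_edge.

```bash
python3 -m crank '[[0,0,-3,0],[0,0,-3,0],[0,0.5,-3,0],[0,3.5,-1,1],[0,3.5,0,0],[0,3.5,0,0],[0,3.5,0,0],[0,3.5,0,0],[0,3.5,0,0],[0,3.5,0,0]]'
python3 - <<'E'
from h import *
calc([.580,-.158,.15],-101.4)
E
```

```text
time: 10.97
tool_pos: [0.556, -0.1059, 0.2499]
tool_rot: [0.0, 1.0, -0.012, 0.0]
contact_force: [1.0, -0.1, -0.5]
gripper_width: 0.801
[[2.52, 5.15, 9.99], 'x ang -1.4', 'turn -13.33'] t 10.97 tcp [ 0.556  -0.1059  0.2499] F [ 1.  -0.1 -0.5] w 0.801 j [-0.32 -0.1   1.73  0.    1.51 -0.3 ]
```

```bash
python3 -m crank '[[1.26,2.58,0.5,0],[1.26,2.57,0.5,0],[0,0,1,1.1],[0,0,1,1.1],[0,0,1,1.1],[0,0,1,1.1],[0,0,1,1.1],[0,0,1,1.1],[0,0,1,1.1],[0,0,1,1.1]]'
python3 -m crank '[[0,0,0,1.1],[0,0,0,1.1],[0,0,0,1.1],[0,0,0,1.1],[0,0,0,1.1],[0,0,0,1.1],[0,0,0,1.1],[0,0,0,0.2],[0,0,0,0]]'
python3 - <<'E'
from h import *
calc([.580,-.158,.035],-101.4)
f=manip.grab_frame("wrist")
cv2.imwrite("pics/w11.png",f["img"][:,:,::-1])
g=manip.grab_frame("top");crop(g,180,170,220,220,10,"t11.png")
E
```

```text
time: 11.8
tool_pos: [0.5802, -0.1564, 0.1592]
tool_rot: [0.0, 0.889, -0.458, -0.0]
contact_force: [-0.2, -0.2, -0.1]
gripper_width: 0.798
time: 12.55
tool_pos: [0.5802, -0.1564, 0.1597]
tool_rot: [-0.0, -0.633, 0.774, 0.0]
contact_force: [-0.2, -0.3, -0.1]
gripper_width: 0.801
[[0.16, -0.01, 12.47], 'x ang -101.5', 'turn -0.01'] t 12.55 tcp [ 0.5802 -0.1564  0.1597] F [-0.2 -0.3 -0.1] w 0.801 j [-0.39  0.05  1.74 -0.    1.35  1.38]
```

View pics/w11.png

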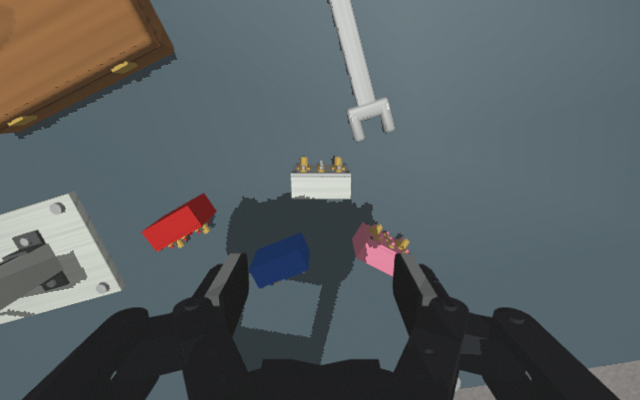

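filter_edge's top face spans about (291..351, 173..198). The pink and blue look-alikes lie lower in the picture, so I'll check the clearance to them.

```bash
python3 - <<'E'
from h import *
f=manip.grab_frame("wrist")
P=onz(f,[(291,173),(351,172.5),(351.5,198.5),(291,198.5)],.042);c=P.mean(0);d=(P[1]+P[2]-P[0]-P[3])
print(P.round(4),c,np.linalg.norm(P[0]-P[1]),np.linalg.norm(P[1]-P[2]),np.degrees(np.arctan2(d[1],d[0])))
s=manip.state();Rm=rot(s["tool_rot"])
q=onz(f,[(354,240),(364,224),(397,240),(307,234),(313,260)],.042);print('pink,blue in tool axes mm',((q-s["tool_pos"])@Rm*1000).round(0)[:,:2])
a=np.radians(168.6);calc(c+.009*np.array([np.cos(a),np.sin(a),0])-[0,0,.007],np.degrees(np.arctan2(d[1],d[0])))
g=manip.grab_frame("top");crop(g,180,170,240,220,10,"t11.png")
E
```

```text
[[ 0.6044 -0.1364  0.042 ]
 [ 0.595  -0.1849  0.042 ]
 [ 0.5729 -0.1815  0.042 ]
 [ 0.583  -0.1315  0.042 ]] [ 0.58881085 -0.15859765  0.042     ] 0.04939750819430749 0.02235800983739961 -101.24516279057327
pink,blue in tool axes mm [[ 29.  40.]
 [ 38.  25.]
 [ 67.  40.]
 [-12.  35.]
 [ -7.  60.]]
[[0.05, 0.01, 12.48], 'x ang -101.5', 'turn -0.04'] t 12.7 tcp [ 0.5802 -0.1564  0.1598] F [-0.3 -0.1  0.3] w 0.799 j [-0.39  0.05  1.74  0.    1.35  1.38]
```

View pics/t11.png

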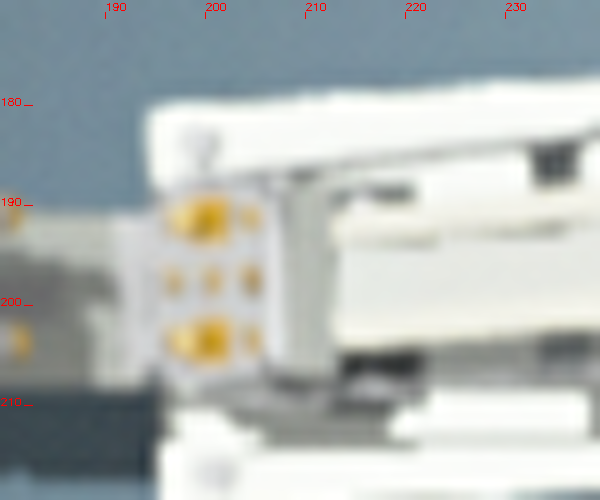

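filter_flat rests square against the stop. The pink part clears the finger by about 14 mm, so I'll narrow the opening slightly and descend.

```bash
python3 -m crank '[[0.05,0,2.5,0],[0,0,2.5,0],[0,0,2.5,0],[0,0,2.5,0],[0,0,1.5,0],[0,0,1,0],[0,0,0,0]]' 0.74
python3 - <<'E'
from h import *
calc([.58,-.1568,.035],-101.3)
f=manip.grab_frame("wrist")
cv2.imwrite("pics/w12.png",f["img"][:,:,::-1])
E
```

```text
time: 13.33
tool_pos: [0.5783, -0.1561, 0.032]
tool_rot: [-0.001, -0.632, 0.775, 0.002]
contact_force: [-0.6, 0.3, 0.2]
gripper_width: 0.739
[[0.03, -0.18, -0.3], 'x ang -101.6', 'turn -0.04'] t 13.33 tcp [ 0.5783 -0.1561  0.032 ] F [-0.6  0.3  0.2] w 0.739 j [-0.39  0.2   1.81 -0.    1.14  1.38]
```

View pics/w12.png

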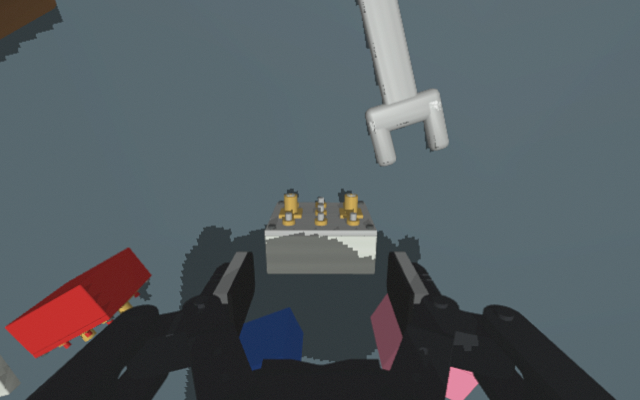

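```bash
python3 -m crank '[[0,-0.15,0,0],[0,0,0,0],[0,0,0,0],[0,0,0,0],[0,0,0,0],[0,0,0,0],[0,0,0,0]]' 0.3
python3 -m crank '[[0,0,-0.5,0],[0,0,-1,0],[0,0,-1,0],[0,0,0,0]]'
python3 - <<'E'
from h import *
calc([.58,-.1568,.3],4.6)
f=manip.grab_frame("wrist")
cv2.imwrite("pics/w13.png",f["img"][:,:,::-1])
g=manip.grab_frame("scene");crop(g,190,150,330,290,5,"s13.png")
E
```

```text
time: 13.97
tool_pos: [0.5832, -0.1578, 0.037]
tool_rot: [0.001, -0.632, 0.775, -0.002]
contact_force: [1.5, -0.1, 5.7]
gripper_width: 0.544
time: 14.3
tool_pos: [0.583, -0.1577, 0.0626]
tool_rot: [0.001, -0.632, 0.775, -0.002]
contact_force: [0.6, -0.5, -0.2]
gripper_width: 0.542
[[-0.01, 0.22, -23.74], 'x ang -101.6', 'turn 12.30'] t 14.3 tcp [ 0.583  -0.1577  0.0626] F [ 0.6 -0.5 -0.2] w 0.542 j [-0.39  0.16  1.79  0.    1.18  1.39]
```

View pics/w13.png

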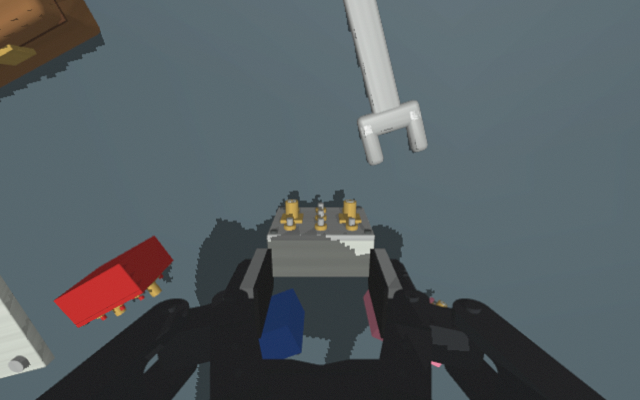

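View pics/s13.png

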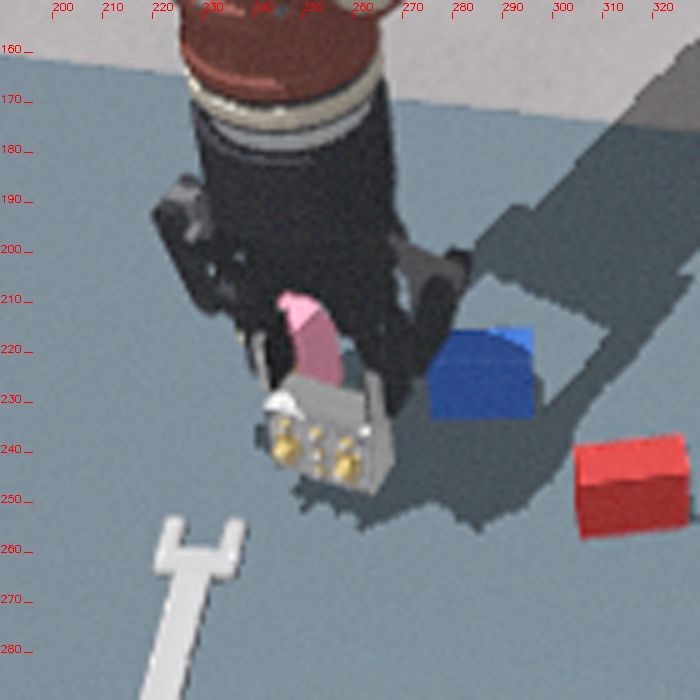

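It is held at its top end. I'll raise it and turn it so the jacks face downhill.

```bash
python3 -m crank '[[0,0,-2.1,-1.1],[0,0,-2.1,-1.1],[0,0,-2.1,-1.1],[0,0,-2.1,-1.1],[0,0,-2.1,-1.1],[0,0,-2.1,-1.1],[0,0,-2.1,-1.1],[0,0,-2.1,-1.1],[0,0,-2.1,-1.1],[0,0,0,-1.1]]'
python3 -m crank '[[0,0,0,-1.1],[0,0,0,-1.1],[0,0,0,-1.1],[0,0,0,-1.1],[0,0,0,-1.1],[0,0,0,-1.1],[0,0,0,-0.1]]'
python3 - <<'E'
from h import *
calc([.5595,.157,.25],4.8)
E
```

```text
time: 15.23
tool_pos: [0.5834, -0.1579, 0.2541]
tool_rot: [0.0, 0.953, -0.303, 0.004]
contact_force: [1.1, 0.5, -0.5]
gripper_width: 0.54
time: 15.82
tool_pos: [0.5812, -0.157, 0.2479]
tool_rot: [-0.0, 0.999, 0.041, -0.001]
contact_force: [-0.9, 0.0, -1.8]
gripper_width: 0.544
[[0.43, -31.47, -0.19], 'x ang 4.7', 'turn -0.01'] t 15.82 tcp [ 0.5812 -0.157   0.2479] F [-0.9  0.  -1.8] w 0.544 j [-0.39 -0.01  1.65 -0.    1.5  -0.47]
```

```bash
python3 -m crank '[[0.04,-3.2,-0.1,0],[0.04,-3.5,-0.1,0],[0.04,-3.5,-0.1,0],[0.04,-3.5,0,0],[0.04,-3.5,0,0],[0.04,-3.5,0,0],[0.04,-3.5,0,0],[0.04,-3.5,0,0],[0.04,-3.5,0,0],[0,0,0,0]]'
python3 -m crank '[[0.04,-0.27,2,0],[0,0,2,0],[0,0,1.5,0],[0,0,0,0]]'
python3 - <<'E'
from h import *
calc([.5595,.157,.18],4.8)
f=manip.grab_frame("wrist")
cv2.imwrite("pics/w14.png",f["img"][:,:,::-1])
g=manip.grab_frame("scene");crop(g,340,140,480,260,5.7,"s14.png")
E
```

```text
time: 16.65
tool_pos: [0.5588, 0.1593, 0.2513]
tool_rot: [-0.001, 0.999, 0.042, -0.001]
contact_force: [0.3, -0.6, -1.2]
gripper_width: 0.542
time: 16.98
tool_pos: [0.5577, 0.1563, 0.1919]
tool_rot: [0.001, 0.999, 0.039, -0.004]
contact_force: [-0.8, -0.4, -2.7]
gripper_width: 0.54
[[0.2, -0.06, 1.19], 'x ang 4.5', 'turn -0.05'] t 16.98 tcp [0.5577 0.1563 0.1919] F [-0.8 -0.4 -2.7] w 0.54 j [ 0.14 -0.02  1.76 -0.    1.42  0.07]
```

View pics/w14.png

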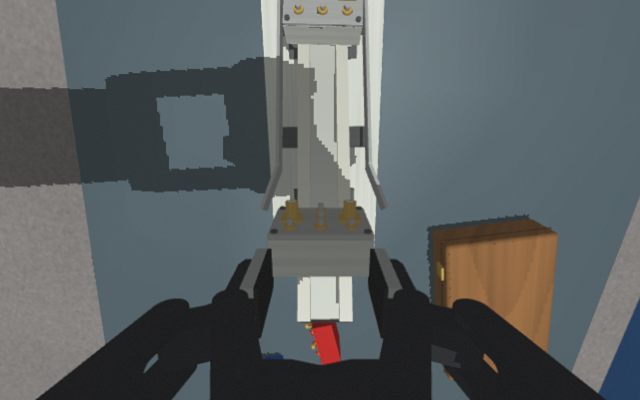

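View pics/s14.png

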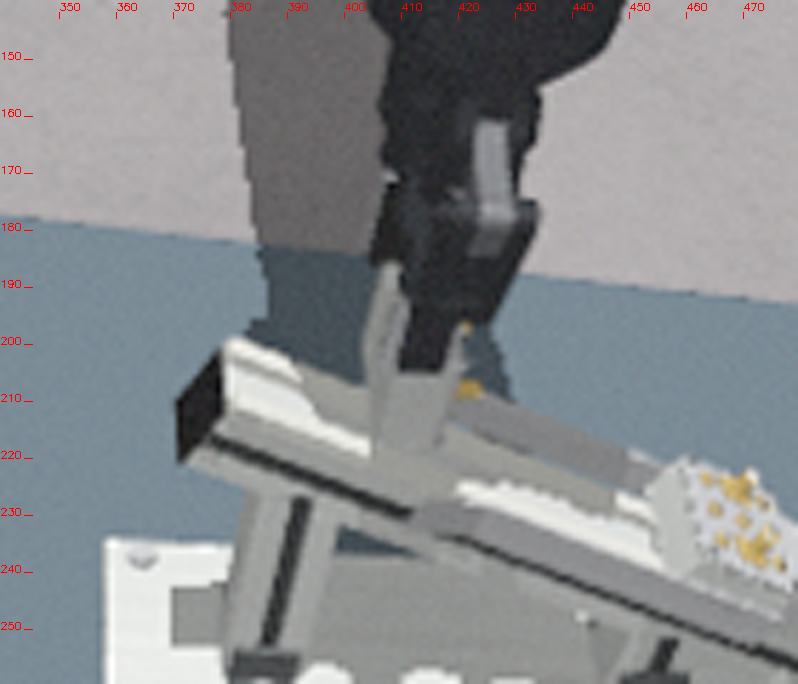

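filter_edge stands over the lane with its jacks downhill. filter_flat is queued at the stop. I'll touch down, then drag uphill while pressing so that the block lies back.

```bash
python3 -m crank '[[0.25,0,0.6,0],[0,0,0.5,0],[0,0,0.4,0],[0,0,0,0]]'
python3 -m crank '[[0,0.3,0.2,0],[0,0.3,0.2,0],[0,0.3,0.2,0],[0,0,0,0]]'
python3 -m crank '[[0,0.3,0.2,0],[0,0.3,0.2,0],[0,0.3,0.2,0],[0,0,0,0]]'
python3 - <<'E'
from h import *
f=manip.grab_frame("wrist")
cv2.imwrite("pics/w15.png",f["img"][:,:,::-1])
g=manip.grab_frame("scene");crop(g,340,140,480,260,5.7,"s15.png")
E
```

```text
time: 17.42
tool_pos: [0.563, 0.1571, 0.1818]
tool_rot: [-0.0, 0.999, 0.04, 0.0]
contact_force: [-0.1, -0.2, 0.6]
gripper_width: 0.539
time: 17.75
tool_pos: [0.5647, 0.1502, 0.1815]
tool_rot: [-0.003, 0.999, 0.04, 0.002]
contact_force: [-6.2, 5.6, 16.4]
gripper_width: 0.54
time: 18.08
tool_pos: [0.5691, 0.1407, 0.1787]
tool_rot: [-0.002, 0.999, 0.04, 0.007]
contact_force: [-0.2, 1.2, 19.2]
gripper_width: 0.541
```

View pics/w15.png

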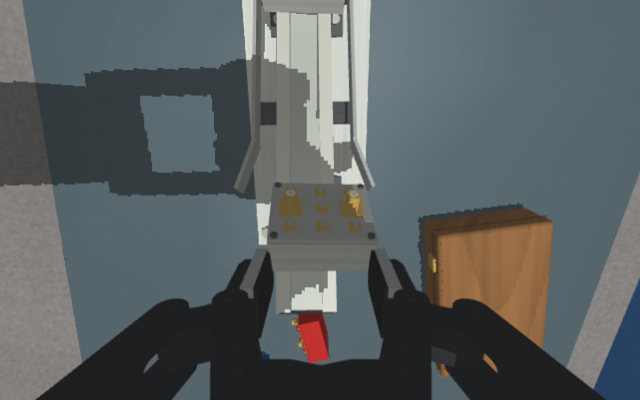

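View pics/s15.png

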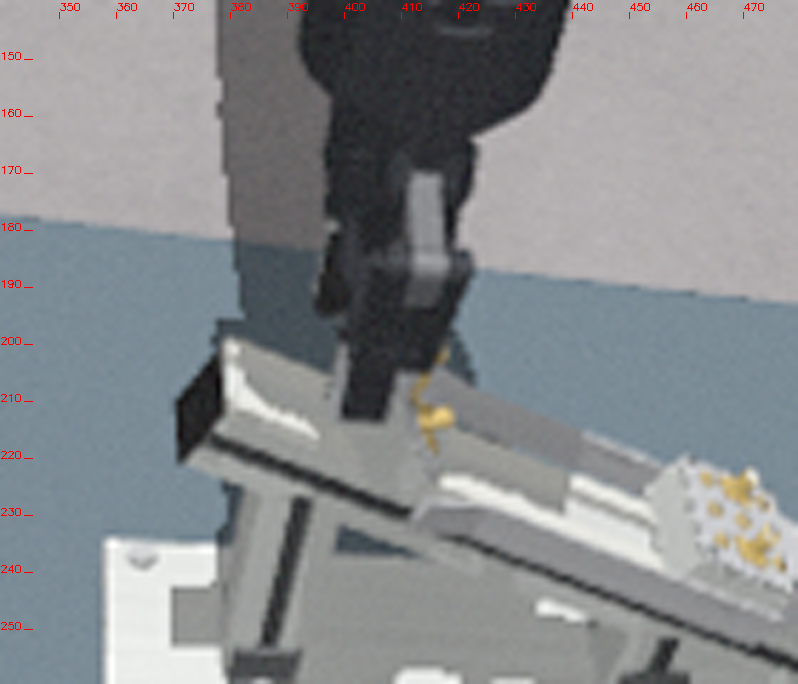

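The tilting works: the jacks have swung partly up. The block has drifted about 8 mm in +x (lane centre u≈306, block u≈323). I'll correct that while continuing.

```bash
python3 -m crank '[[-0.3,0.3,0.1,0],[-0.3,0.3,0.2,0],[-0.2,0.3,0.2,0],[0,0,0,0]]'
python3 -m crank '[[-0.1,0.3,0.2,0],[0,0.3,0.2,0],[0,0.2,0.2,0],[0,0,0,0]]'
python3 - <<'E'
from h import *
f=manip.grab_frame("wrist")
cv2.imwrite("pics/w16.png",f["img"][:,:,::-1])
g=manip.grab_frame("scene");crop(g,340,140,480,260,5.7,"s16.png")
E
```

```text
time: 18.52
tool_pos: [0.5594, 0.1297, 0.1685]
tool_rot: [-0.001, 0.999, 0.04, 0.004]
contact_force: [0.3, 1.4, 5.1]
gripper_width: 0.52
time: 18.85
tool_pos: [0.5581, 0.1224, 0.1618]
tool_rot: [-0.002, 0.999, 0.04, 0.002]
contact_force: [-1.9, 3.4, 11.6]
gripper_width: 0.508
```

View pics/w16.png

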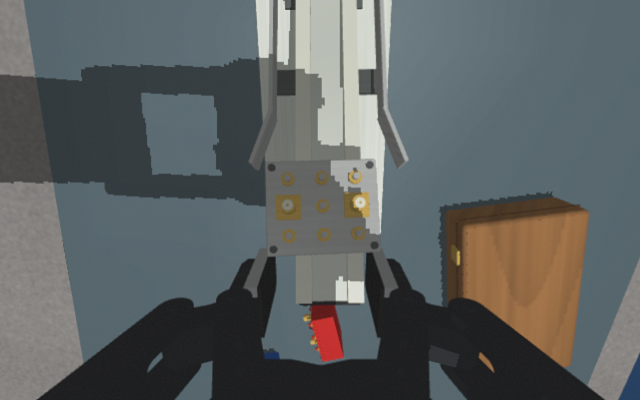

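View pics/s16.png

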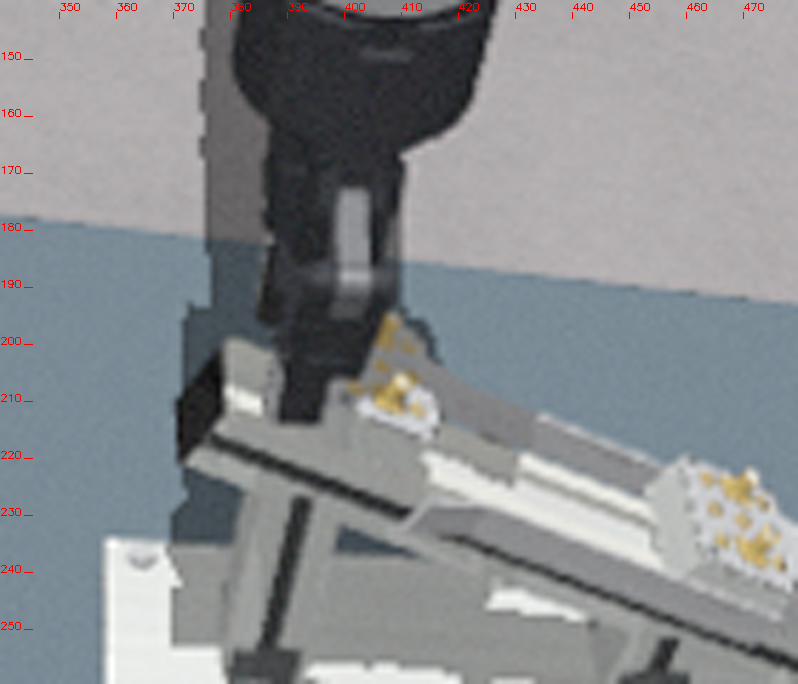

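The block is lying almost flush on the strips, and the pads now hold only its uphill corner, so I'll release it here.

```bash
python3 -m crank '[[0,0,0,0],[0,0,0,0],[0,0,0,0]]' 0.8
python3 -m crank '[[0,0,0,0],[0,0,0,0],[0,0,0,0],[0,0,0,0],[0,0,0,0]]'
python3 - <<'E'
from h import *
f=manip.grab_frame("wrist")
cv2.imwrite("pics/w17.png",f["img"][:,:,::-1])
g=manip.grab_frame("scene");crop(g,340,140,500,260,5,"s17.png")
E
```

```text
time: 19.2
tool_pos: [0.5556, 0.121, 0.1575]
tool_rot: [0.0, 0.999, 0.04, -0.001]
contact_force: [0.2, -0.1, -0.1]
gripper_width: 0.798
time: 19.62
tool_pos: [0.5565, 0.1214, 0.1586]
tool_rot: [0.0, 0.999, 0.04, -0.0]
contact_force: [0.2, 0.1, 0.3]
gripper_width: 0.798
```

View pics/w17.png

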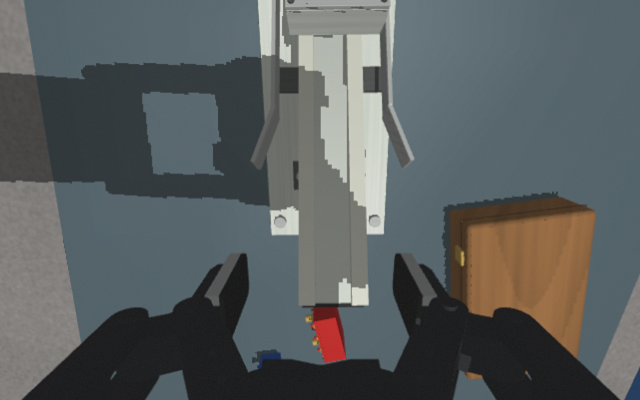

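View pics/s17.png

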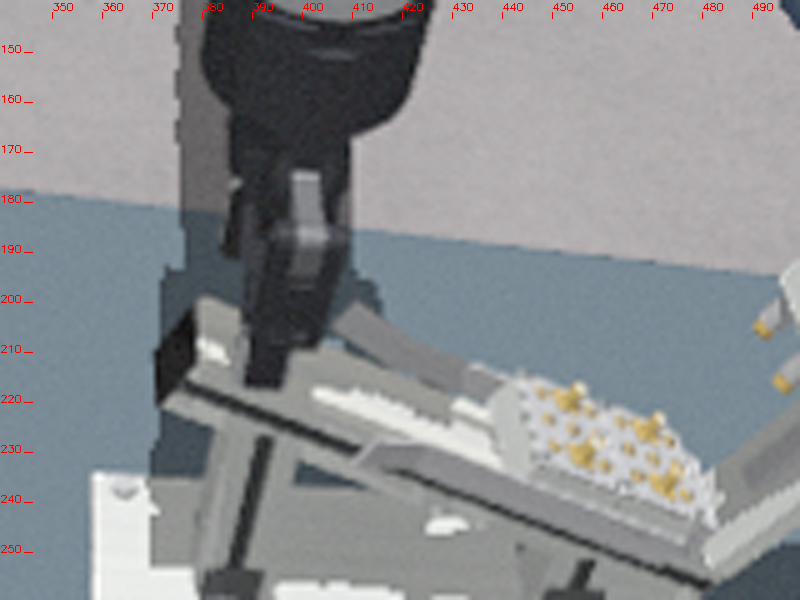

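Both filters are queued with jacks up. I'll raise the arm clear and check the measurements.

```bash
python3 -m crank '[[0,0,-3,0],[0,0,-3,0],[0,0,-3,0],[0,1.5,-2,0],[0,3,0,0],[0,3,0,0],[0,3,0,0],[0,3,0,0],[0,0,0,0],[0,0,0,0]]'
python3 - <<'E'
from h import *
g=manip.grab_frame("top");s=manip.grab_frame("scene")
crop(g,185,175,245,220,13,"t18.png");crop(s,420,190,500,270,8,"s18.png")
cv2.imwrite("pics/top18.png",g["img"][:,:,::-1])
b=np.array([.5464,.3065,.075]);e=np.radians(-85.2);c,si=np.cos(np.radians(24)),np.sin(np.radians(24))
u=np.array([np.cos(e)*c,np.sin(e)*c,si]);v=np.array([-np.sin(e),np.cos(e),0]);n=np.cross(u,v)
for nm,f in(("top",g),("scene",s)):
  for x in(.021,.063): print(nm,'expected jack tops at x',x,proj(f,[b+u*x+v*y+n*.032 for y in(-.015,.015)]).round(1).tolist())
E
```

```text
time: 20.55
tool_pos: [0.5675, -0.0143, 0.2688]
tool_rot: [-0.0, 0.999, 0.039, -0.0]
contact_force: [-0.4, 0.4, -0.1]
gripper_width: 0.802
top expected jack tops at x 0.021 [[198.4, 203.7], [197.9, 191.5]]
top expected jack tops at x 0.063 [[211.7, 202.6], [211.2, 190.2]]
scene expected jack tops at x 0.021 [[471.3, 222.8], [474.5, 233.6]]
scene expected jack tops at x 0.063 [[455.1, 216.1], [458.0, 226.8]]
```

View pics/t18.png

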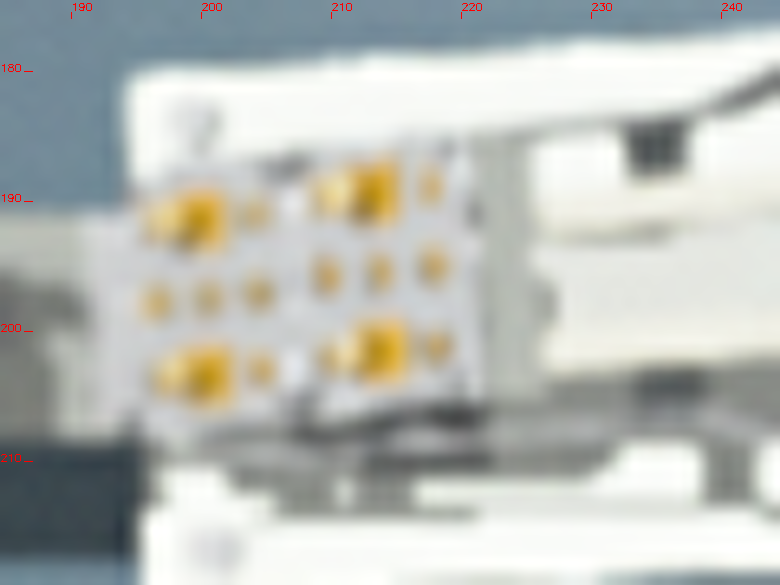

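View pics/s18.png

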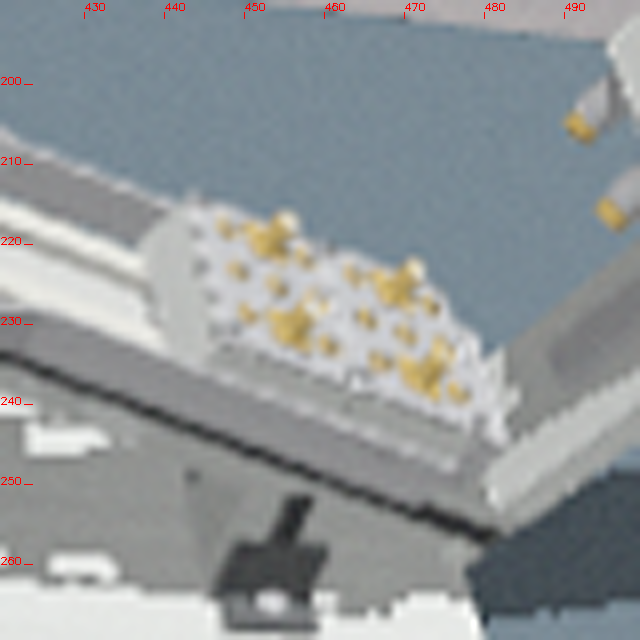

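View pics/top18.png

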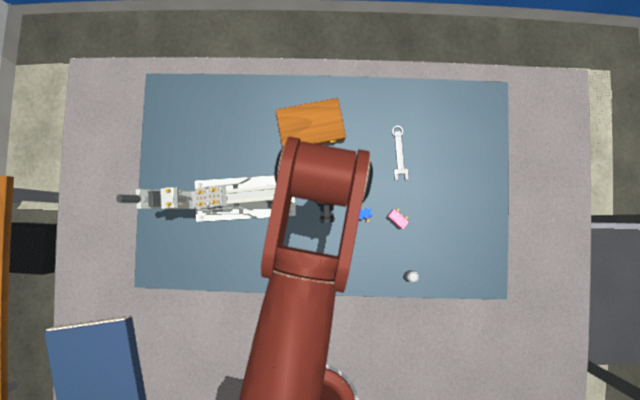

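Seen from above, the observed jack tops lie within about 1.5 px of those expected for x = 21 and 63 mm. They are about 42 mm apart and in line across the lane. The arm is clear, so I'm handing in.

```bash
python3 - <<'E'
from h import *
print(manip.job_done())
E
```

```text
the job is handed in; nothing more can be done
None
```

Both filters are in the chute, queued one behind the other at the stop, and I handed the job in with the robot's clock at about 20.6 s. Handing in gives no verdict, so what follows rests on my own checks.

- **filter_flat:** I gripped it level, pressed it onto the open loading part until it tilted flush with the slope, recentred it and let go. It slid square against the stop.
- **filter_edge:** I gripped it near its top and turned it so the jacks faced downhill. I touched its lower edge to the strips, then dragged uphill while pressing until it lay back onto its base. The pads had slipped to its uphill corner by then, so I released it there, almost flush. It slid down behind the first.

**Last checks:**
- **Position:** in the top view the jack tops are about 42 mm apart along the lane and within about 1.5 pixels (roughly 4 mm) of where they should be for 21 and 63 mm. Sideways, filter_flat agreed within about 1 mm and filter_edge within about 2 mm.
- **Attitude:** both filters have jacks up and lie on their bases, with the jack lines across the lane.
- **Bench:** the wrench, termination and case look unmoved by eye; I did not measure them.
- **Arm:** it stands well clear, and the force sensor reads about zero.

**What disagreed:** while pressing, the arm drifted 5 to 8 mm sideways under load, and I corrected that before each release. The highest wrist force seen was about 68 N, against the 120 N limit. I took only one set of pictures after the second filter settled, so I judged it to be at rest and did not measure it.

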